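# Index the revolving spout caddy to the next pourer and lock it

## Task

The revolving spout caddy is locked by a toggle clamp: swing the clamp's upright handle outward, away from the caddy, to free it. Then push the caddy round by one click, in whichever direction brings the pourer with the bent spout into the front place at the base plate's tongue, and push the clamp handle back upright so that its foot drops fully home in the caddy's notched rim. The pourer and the ball-topped stopper must stay standing in their pockets, and the cup, dish and shaker beside the base are to be left alone.

Things in the scene. Friction and masses are not known exactly. Their poses are not given: they have to be found in the camera images.
- caddy_base: Fixed aluminium base plate, 260 mm (x) by 340 mm (y, from -130 to +210) and 12 mm thick, that carries the caddy and the clamp. Origin on the table on the caddy's upright turning axis. Its -x axis points to the front: there a 50 mm wide tongue with a dark rib runs out to 180 mm from the axis. Its +y axis points to the clamp. It varies in position and yaw.
- caddy (a joint): Turn of the grey revolving caddy about the upright axis through the base's origin, rad, counterclockwise from above positive, 0 at the start. Five clicks (detents) a turn, one every 1.2566 rad (72 deg), pull it into place from either side with up to 0.25 N m. Its rim (radius 114 mm, top 42 mm above the table) has five 20 mm notches, one under the clamp's foot at each click.
- pocket (a point): Floor centre (30 mm above the table) of the empty pocket, at the front at the start; turns with the caddy. There are five such white round pockets (outside 40, inside 33 mm across, rims 70 mm above the table), centres 68 mm from the axis, in the base's frame at 180 (this one), 252, 324, 36 and 108 deg from its +x axis, plus the joint value.
- hub (a point): Centre of the push arms, on the turning axis 165 mm above the table. From the central column five bare level steel arms, 12 mm thick, reach out to 85 mm from the axis and end in 18 mm black balls. They point midway between the pockets: at 216, 288, 0, 72 and 144 deg from base +x, plus the joint value. The pourer's top is 25 mm below the arms' underside.
- front (a point): Front place: the point on the caddy's floor level (30 mm above the table), 68 mm from the turning axis towards the tongue (base -x), where the centre of the front pocket stands.
- clamp (a joint): Swing of the toggle clamp, rad: 0 closed (handle upright, foot down in a rim notch, caddy locked), growing as the handle swings outward (base +y) and the foot lifts; stops at 0.95. Stays where left (friction 0.2 N m). The foot, 65 mm inward of the hinge, clears the rim above 0.35 rad. Off a click, the foot lands on the rim and the clamp stays about 0.2 rad open.
- clamp_hinge (a point): Hinge of the clamp, fixed on the base 170 mm from the turning axis along base +y, 55 mm above the table; the hinge axis is parallel to base x.
- clamp_tip (a point): Top end of the clamp's handle, on its centreline, 115 mm from the hinge (170 mm above the table when closed). The handle is a round black grip 20 mm thick over its upper 75 mm.
- pourer: Blue plastic bottle pourer with a bent steel spout, 104 mm tall, standing loose in the pocket on one side of the front pocket (which side varies). Plug 28 mm thick, flange 38 mm across 45 mm up. Origin at the centre of its underside, z up, spout bending to its x. This one must come to the front.
- stopper: Blue plastic bottle stopper with a round ball top (30 mm), 83 mm tall, same plug and flange, standing loose in the pocket on the other side of the front pocket. Origin at the centre of its underside.
- cup: Bystander: clear polycarbonate measuring cup, 84 mm across, 95 mm tall, upright; origin under its centre.
- dish: Bystander: white enamel salt-rim dish, 130 mm across, 22 mm tall; origin under its centre.
- shaker: Bystander: steel cobbler shaker, 82 mm across, 196 mm tall, upright; origin under its centre.
Things that resemble listed ones, but are neither listed nor needed, are in the scene too. What is shaped like the pourer but black or yellow is not meant.

How it is judged:
On the way, in this order (a step that is already met when the one before it is completed fails the run):
1. the clamp is swung open (more than 0.4 rad) with the caddy still at its starting click (value of joint clamp above 0.4 rad and value of joint caddy between -0.2 and 0.2 rad), for 0.1 s.
2. with the clamp still open, the caddy rests one click on, the bent-spout pourer at the front place ((value of joint caddy between 1.18664 and 1.32664 rad or value of joint caddy between -1.32664 and -1.18664 rad) and horizontal distance between pourer and front below 0.015 m and value of joint clamp above 0.3 rad and velocity of joint caddy between -0.1 and 0.1 rad/s), for 0.2 s.
3. the clamp is closed again, its foot home in the notch (value of joint clamp below 0.08 rad and (value of joint caddy between 1.18664 and 1.32664 rad or value of joint caddy between -1.32664 and -1.18664 rad) and horizontal distance between pourer and front below 0.015 m), for 0.2 s.
At the end, for the whole second after the job is handed in: The caddy rests one click from its start (72 deg within 0.07 rad), the bent-spout pourer within 15 mm horizontally of the front place; the clamp is closed (below 0.08 rad); pourer and stopper stand in their pockets (tilt under 0.25 rad, undersides below 45 mm) (all of step 3 and angle between each of pourer, stopper's own z axis and vertical below 0.25 rad and height (world z) of each of pourer, stopper below 0.045 m and velocity of joint caddy between -0.1 and 0.1 rad/s); the robot touches nothing.
It fails at once if the pourer or the stopper is lifted out of its pocket or knocked over (not (angle between pourer's own z axis and vertical below 0.5 rad) or not (height (world z) of pourer below 0.06 m) or not (angle between stopper's own z axis and vertical below 0.5 rad) or not (height (world z) of stopper below 0.06 m)).
It fails at once if the cup is moved more than 30 mm (distance of cup from where it was at the start of the episode above 0.03 m).
It fails at once if the dish is moved more than 30 mm (distance of dish from where it was at the start of the episode above 0.03 m).
It fails at once if the shaker is moved more than 30 mm (distance of shaker from where it was at the start of the episode above 0.03 m).
It also fails if it takes over 58 s, if anything falls off the work surface, if the arm or the gripper's body presses on something with over 40 N, if the wrist force passes 120 N, or if a joint passes its speed limit or range.

## Robot

A 6-joint arm with a two-finger parallel gripper is mounted at the origin on the work surface. World frame = base frame: x ahead of the robot, y to its left, z up, the work surface at z = 0. Lengths are in m, angles in rad, forces in N, time in s.
With the tool pointing down it reaches from about 0.325 to 0.775 m from the base axis. Payload 5.5 kg.
Tool frame: the origin (TCP) lies at the very end of the fingers, on their centre line; the grasp point (between the pads) lies 19 mm behind it; z points along the fingers, y is the line along which they close (so a half turn about z gives the same grasp; the last joint's range is limited). The gripper opens to 88 mm and grips with 3 to 60 N. Pads are 20 mm wide; open, the fingers measure 115 mm over their backs; the gripper's body (75 mm by 178 mm) begins 61 mm behind the grasp point.
Start: joints at [1.143, 0.091, 1.231, -0, 1.82, -0.057], TCP at [0.217, 0.559, 0.223] pointing down, gripper open.
Joint ranges: [-2.87, 2.87], [-0.86, 2.18], [0.17, 2.46], [-1.51, 4.65], [0.06, 2.69], [-2.65, 2.65]. Speed limits (rad/s): [2.57, 2.57, 3.01, 3.14, 3.14, 3.14].

## Interface

Orientations are given as a 3x3 rotation matrix whose columns are the frame's x, y, z axes.
In Python, from station import robot gives the robot as it stands. The module is installed in compiled form; this text tells all that it offers.
- The arm moves only by the tool apply_moves, never from a script. Its argument "plan" is a list of rows, each a list of 3 entries, a list of its own where there are three numbers: the finger opening in mm, from 0 to 87.8, then the shift along the tool's x, y, z in units of 30 mm (1.0 is 30 mm), then the turn, a rotation vector about the tool's x, y, z in units of 5 degrees (1.0 is 5 degrees). A call has 1 to 5 rows; each row is the pose to reach, as a shift and turn from the pose commanded when the call began, along the tool's axes at that moment; what a row does not reach only later rows make up. A row lasts 1/10 s, in which the tool goes at most 50 mm and 8.59 degrees, less where a joint would pass 70% of its speed; a pose out of reach is approached as far as the arm can. A call with a gripper value outside its range is refused whole. The fingers move at their own pace and stop on an object; "squeeze" is the grip in N (left out, the last holds). Time passes only in rows, so rows that repeat a pose let the fingers close. It gives the time, the measured TCP pose, the force, the opening and the grip force at its end, in the units of the state.
- robot.observe(): the state, without advancing time (a new reading comes with each control period).
- robot.get_image(name): name is "side" or "top" or "wrist"; returns a dict with "frame" (480x640x3 uint8, red, green, blue), "z_map" (480x640 float32, m along the optical axis (not along the pixel's ray), 0 where there is no reading), "fov_y" (degrees; the focal length in pixels is half the picture's height over the tangent of half this angle, whatever the lens; pixels are square), "cx", "cy" (the principal point, pixels), "extrinsics" (4x4, takes a point from camera to world coordinates). Camera axes: x right, y down, z forward; pixel columns grow to the right and rows downward; lengths in m; the calibration is good to about 2 mm. A picture is of the moment at which its call begins.
- robot.job_done(): hands the job in; it is judged then, once.
Trained networks look in a picture, given as the dict that the camera call returned (one of the last four; its "shot" number tells which), for a name from the list of things; names that differ only in an ending like _2 or _b are one class to them, and where a whole thing is asked for, a point or a joint stands for the part that bears it (a point fixed in the world has none). Each returns a list of dicts, best first, with "score" (0 to 1); they miss things now and then, are a little off and sometimes report something else, mostly with a low value. They report only what shows in the picture. A call takes as long as a camera call. They do not tell look-alikes from the thing itself.
- robot.search_frame(query, picture): "position" ([x, y, z] in m, in world coordinates, good to about 4 mm: the middle of the surface that is visible of it).
- robot.cut_out(query, picture): "mask" (480x640 bool, what is visible of it).
The state is a dict: "time": time; "qpos": joint angles; "joint_vel": joint speeds; "joint_torque": joint torques, N m; "position": TCP position; "ee_rot": TCP orientation; "contact_force": force on the tool from outside, world axes, zero at the start; "ft_torque": the same for the moment, N m; "width": opening from 0.0 (shut) to 1.0 (fully open); "gripper_force": force on a finger pad.
Only numpy, scipy, OpenCV 4.12 (cv2) and the standard library are available. Lean on these libraries where they do the work, as an engineer would, in place of code of your own. Each camera call takes 0.05 s, during which the arm holds its last target. There are 200 camera calls.

## Working session

There is one attempt and no reset: what is moved stays moved. The work goes in short steps, Python scripts to look and compute and a tool call to move; the robot and the scene stay as the last step left them, time stands still between calls to the robot, and variables do not carry over. Pictures are saved under pics/ and viewed, at most 10 in all, crops included, and the job is handed in when it is done.

Besides the shell and the picture viewer there is one more tool, called after "Emit:" by a JSON object that holds its "op" and its "data". apply_moves: Moves the arm, as the interface text tells. Its arguments: {"type":"object","properties":{"plan":{"type":"array"},"squeeze":{"type":"number"}},"required":["plan"]}

```bash
mkdir -p pics; cat > h.py <<'E'
import numpy as np,cv2
from station import robot
def pts(im):
    z=im["z_map"];h,w=z.shape;f=h/2/np.tan(np.radians(im["fov_y"])/2)
    u,v=np.meshgrid(np.arange(w),np.arange(h))
    P=np.stack([(u-im["cx"])/f*z,(v-im["cy"])/f*z,z],-1)
    E=np.array(im["extrinsics"]);return P@E[:3,:3].T+E[:3,3]
def save(im,n): cv2.imwrite(f"pics/{n}.png",im["frame"][:,:,::-1])
E
python3 - <<'E'
from h import *
for n in("top","side"):
    im=robot.get_image(n);save(im,n+"0")
    for q in("caddy_base","caddy","hub","clamp","clamp_hinge","clamp_tip","pocket","pourer","stopper","cup","dish","shaker"):
        print(n,q,[(np.round(d["position"],3).tolist(),round(d["score"],2)) for d in robot.search_frame(q,im)[:3]])
    np.save(f"/tmp/{n}.npy",pts(im))
s=robot.observe();print(s["time"],s["position"],s["ee_rot"])
E
```

```text
top caddy_base [([0.465, -0.074, 0.013], 0.67)]
top caddy [([0.486, -0.105, 0.045], 0.81)]
top hub [([0.48, -0.104, 0.04], 0.7)]
top clamp [([0.459, 0.054, 0.062], 0.57)]
top clamp_hinge [([0.469, -0.072, 0.01], 0.88)]
top clamp_tip [([0.462, 0.058, 0.063], 0.89), ([0.471, -0.071, 0.011], 0.26)]
top pocket [([0.483, -0.107, 0.043], 0.8)]
top pourer [([0.303, 0.164, 0.053], 0.66), ([0.539, 0.192, 0.051], 0.56)]
top stopper [([0.461, -0.167, 0.105], 0.79), ([0.468, -0.073, 0.01], 0.29)]
top cup [([0.68, -0.034, 0.037], 0.87), ([0.429, -0.337, 0.013], 0.55)]
top dish [([0.428, -0.337, 0.013], 0.91), ([0.468, -0.071, 0.01], 0.69), ([0.679, -0.036, 0.037], 0.66)]
top shaker [([0.592, -0.319, 0.151], 0.75)]
side caddy_base [([0.458, -0.124, 0.032], 0.56)]
side caddy [([0.472, -0.125, 0.04], 0.59)]
side hub [([0.474, -0.122, 0.04], 0.71)]
side clamp [([0.464, 0.061, 0.114], 0.9)]
side clamp_hinge [([0.455, -0.126, 0.033], 0.78)]
side clamp_tip [([0.461, 0.053, 0.115], 0.65)]
side pocket [([0.475, -0.125, 0.045], 0.15)]
side pourer [([0.294, 0.159, 0.051], 0.76), ([0.544, 0.187, 0.05], 0.63), ([0.448, -0.047, 0.089], 0.62)]
side stopper [([0.467, -0.173, 0.095], 0.52)]
side cup [([0.666, -0.047, 0.065], 0.76)]
side dish [([0.439, -0.328, 0.014], 0.74), ([0.45, -0.044, 0.086], 0.39)]
side shaker [([0.59, -0.358, 0.131], 0.82), ([0.454, -0.126, 0.03], 0.59)]
1.3 [0.21744737 0.55921879 0.22265255] [[-9.32029488e-01  3.62382440e-01  4.25073531e-06]
 [ 3.62382440e-01  9.32029488e-01  8.31005451e-06]
 [-9.50392830e-07  9.28560768e-06 -1.00000000e+00]]
```

View pics/top0.png

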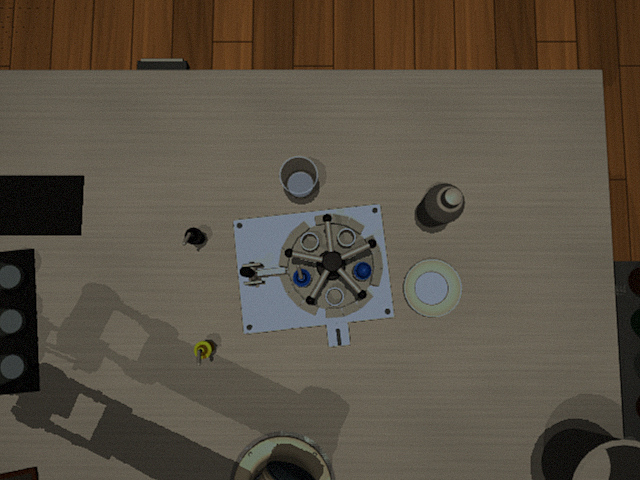

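View pics/side0.png

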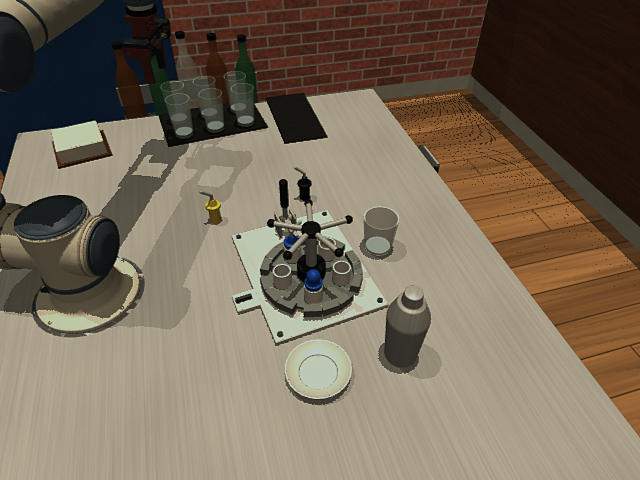

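```bash
python3 - <<'E'
import numpy as np
P=np.concatenate([np.load(f"/tmp/{n}.npy").reshape(-1,3) for n in("top",)])
m=(abs(P[:,2]-.165)<.012)&(abs(P[:,0]-.48)<.13)&(abs(P[:,1]+.11)<.13)
A=P[m];print("arms",len(A),A.mean(0),A.max(0),A.min(0))
import cv2
# rim of caddy z~.042: circle fit
m=(abs(P[:,2]-.042)<.004)&(np.hypot(P[:,0]-.485,P[:,1]+.107)<.135);R=P[m]
hull=cv2.convexHull(R[:,:2].astype(np.float32));print("rim circ",cv2.minEnclosingCircle(hull))
m=(abs(P[:,2]-.012)<.004)&(abs(P[:,0]-.47)<.25)&(abs(P[:,1]+.07)<.25);B=P[m][:,:2].astype(np.float32)
print("base",len(B),cv2.minAreaRect(B))
m=(P[:,2]>.14)&(P[:,2]<.19)&(np.hypot(P[:,0]-.46,P[:,1]-.055)<.05);print("tip",m.sum(),P[m].mean(0) if m.any() else 0, P[m].max(0), P[m].min(0))
E
```

```text
arms 1582 [ 0.47790074 -0.10321766  0.17098354] [ 0.57144451 -0.01226454  0.17676519] [ 0.39732407 -0.18795199  0.16254327]
rim circ ((0.47854021191596985, -0.10332022607326508), 0.11504749953746796)
base 9053 ((0.46618032455444336, -0.0981520414352417), (0.46608859300613403, 0.43642228841781616), 80.11650848388672)
tip 100 [0.45869372 0.06347973 0.16649251] [0.4679108  0.07395244 0.17392489] [0.44925173 0.05545347 0.14073824]
```

The pictures show the caddy axis near (333,262) in the top view, the tongue at (338,335) facing the robot, and the clamp handle at (247,272). The blue pourer is at (302,277), on the clamp side, and the stopper at (364,270). The caddy therefore has to turn +72°. Next I'll refine the yaw and compute the moves.

```bash
cat >> h.py <<'E'
from scipy.spatial.transform import Rotation as Ro
def go(p,ang,w=None):
    """shift/turn units to world p, tool down, tool x at world angle ang(deg)"""
    s=robot.observe();R=np.array(s["ee_rot"]);a=np.radians(ang)
    T=np.array([[np.cos(a),np.sin(a),0],[np.sin(a),-np.cos(a),0],[0,0,-1]])
    print(np.round(R.T@(np.array(p)-s["position"])/.03,2).tolist(),np.round(np.degrees(Ro.from_matrix(R.T@T).as_rotvec())/5,2).tolist())
def bp(c,yaw,x,y,z): return [c[0]+np.cos(yaw)*x-np.sin(yaw)*y,c[1]+np.sin(yaw)*x+np.cos(yaw)*y,z]
def armfit(P,c=(.478,-.1035)):
    P=P.reshape(-1,3);d=P[:,:2]-c;r=np.hypot(*d.T);m=(abs(P[:,2]-.168)<.009)&(r>.04)&(r<.1)
    a=np.arctan2(d[m,1],d[m,0]);return np.degrees(np.angle(np.exp(5j*a).mean()))/5,abs(np.exp(5j*a).mean()),m.sum()
E
python3 - <<'E'
from h import *
for n in("top","side"): print(n,armfit(np.load(f"/tmp/{n}.npy")))
c=(.478,-.1035);y=np.radians(6.3)
go(bp(c,y,0,.142,.223),96.3);go(bp(c,y,0,.142,.13),96.3)
E
```

```text
top (np.float64(6.591216185603661), np.float64(0.9568491573086547), np.int64(926))
side (np.float64(6.717743957660687), np.float64(0.9259967546003257), np.int64(736))
[-13.91, -13.25, -0.01] [0.0, -0.0, 12.49]
[-13.91, -13.25, 3.09] [0.0, -0.0, 12.49]
```

Emit:
{"op": "apply_moves", "data": {"plan": [[0, [-13.9, -13.25, 0], [0, 0, 12.5]], [0, [-13.9, -13.25, 0], [0, 0, 12.5]], [0, [-13.9, -13.25, 0], [0, 0, 12.5]], [0, [-13.9, -13.25, 0], [0, 0, 12.5]], [0, [-13.9, -13.25, 0], [0, 0, 12.5]]], "squeeze": 20}}

```text
time: 1.8
position: [0.3239, 0.3311, 0.2227]
ee_rot: [[-0.43, 0.903, 0.001], [0.903, 0.43, 0.0], [0.0, 0.001, -1.0]]
contact_force: [1.2, -0.5, 0.2]
width: 0.585
gripper_force: 0.0
```

```bash
python3 - <<'E'
from h import *
c=(.478,-.1035);y=np.radians(6.6)
go(bp(c,y,0,.142,.223),96.6)
E
```

```text
[-10.81, -0.06, -0.01] [0.01, -0.0, 3.77]
```

Emit:
{"op": "apply_moves", "data": {"plan": [[0, [-10.8, -0.05, 0], [0, 0, 3.7]], [0, [-10.8, -0.05, 0], [0, 0, 3.7]], [0, [-10.8, -0.05, 0], [0, 0, 3.7]], [0, [-10.8, -0.05, 0], [0, 0, 3.7]], [0, [-10.8, -0.05, 0], [0, 0, 3.7]]]}}

```text
time: 2.3
position: [0.4317, 0.1053, 0.223]
ee_rot: [[-0.127, 0.992, 0.001], [0.992, 0.127, 0.0], [0.0, 0.001, -1.0]]
contact_force: [-0.0, 1.3, 1.0]
width: 0.131
gripper_force: 0.0
```

Emit:
{"op": "apply_moves", "data": {"plan": [[0, [0, 0, 0], [0, 0, 0]], [0, [0, 0, 0], [0, 0, 0]]]}}

```text
time: 2.5
position: [0.4315, 0.1064, 0.2226]
ee_rot: [[-0.124, 0.992, -0.0], [0.992, 0.124, 0.0], [0.0, -0.0, -1.0]]
contact_force: [-1.1, 1.0, 0.0]
width: 0.005
gripper_force: 0.0
```

```bash
python3 - <<'E'
from h import *
c=(.478,-.1035);y=np.radians(6.6)
go(bp(c,y,0,.142,.223),96.6)
E
```

```text
[-2.4, 0.72, -0.01] [-0.0, -0.0, 0.1]
```

Emit:
{"op": "apply_moves", "data": {"plan": [[0, [-2.4, 0.72, 0], [0, 0, 0.1]], [0, [-2.4, 0.72, 0], [0, 0, 0.1]], [0, [-2.4, 0.72, 1.5], [0, 0, 0.1]], [0, [-2.4, 0.72, 3.1], [0, 0, 0.1]], [0, [-2.4, 0.72, 3.1], [0, 0, 0.1]]]}}

```text
time: 3.0
position: [0.4568, 0.0402, 0.1211]
ee_rot: [[-0.12, 0.993, -0.015], [0.993, 0.121, 0.0], [0.002, -0.015, -1.0]]
contact_force: [-1.0, 0.2, -1.3]
width: 0.007
gripper_force: 0.0
```

Emit:
{"op": "apply_moves", "data": {"plan": [[0, [0, 0, 0], [0, 0, 0]]]}}

```text
time: 3.1
position: [0.4613, 0.04, 0.1301]
ee_rot: [[-0.12, 0.993, -0.001], [0.993, 0.12, 0.0], [0.0, -0.001, -1.0]]
contact_force: [0.9, 0.2, 0.9]
width: 0.008
gripper_force: 0.0
```

```bash
python3 - <<'E'
from h import *
im=robot.get_image("side");save(im,"side1")
c=(.478,-.1035);y=np.radians(6.6)
go(bp(c,y,0,.222,.13),96.6)
E
```

```text
[2.6, -0.03, 0.08] [0.04, 0.0, 0.06]
```

View pics/side1.png

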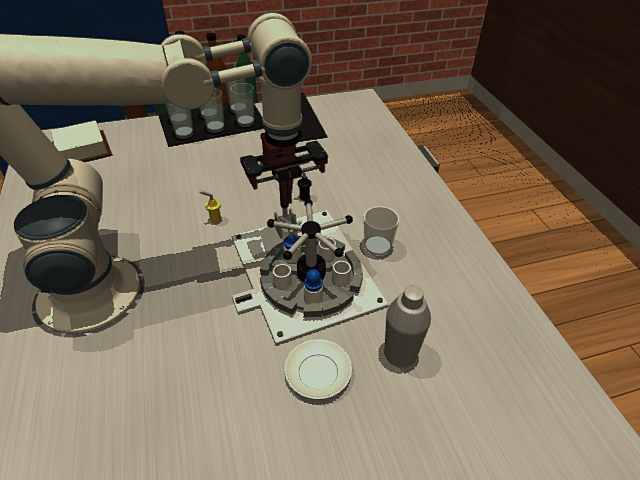

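The closed fingers, at about (287,190), stand on the inner side of the handle. I'll push outward.

Emit:
{"op": "apply_moves", "data": {"plan": [[0, [0.45, 0, 0], [0, 0, 0]], [0, [0.9, 0, 0], [0, 0, 0]], [0, [1.35, 0, 0], [0, 0, 0]], [0, [1.8, 0, 0], [0, 0, 0]], [0, [2.25, 0, 0], [0, 0, 0]]]}}

```text
time: 3.65
position: [0.4538, 0.1071, 0.13]
ee_rot: [[-0.119, 0.993, 0.001], [0.993, 0.119, 0.0], [0.0, 0.001, -1.0]]
contact_force: [1.0, -2.7, 0.1]
width: 0.004
gripper_force: 1.0
```

Emit:
{"op": "apply_moves", "data": {"plan": [[0, [0, 0, 0], [0, 0, 0]], [0, [0, 0, 0], [0, 0, 0]], [0, [-0.4, 0, 0], [0, 0, 0]], [0, [-0.4, 0, -1.5], [0, 0, 0]], [0, [-0.4, 0, -2.7], [0, 0, 0]]]}}

```text
time: 4.15
position: [0.4547, 0.0923, 0.2108]
ee_rot: [[-0.117, 0.993, -0.003], [0.993, 0.117, -0.0], [-0.0, -0.003, -1.0]]
contact_force: [0.0, -0.2, -0.1]
width: 0.006
gripper_force: 0.0
```

```bash
python3 - <<'E'
from h import *
im=robot.get_image("side");P=pts(im);print(armfit(P))
c=(.478,-.1035);y=np.radians(6.6)
m=robot.cut_out("clamp",im)
if m: 
    Q=P[m[0]["mask"]];b=(Q[:,:2]-c)@np.array([-np.sin(y),np.cos(y)]);k=(Q[:,2]>.085)&(Q[:,2]<.2)&(b>.1)&(b<.3);print(m[0]["score"],k.sum(),[(round(float(b[k&(abs(Q[:,2]-z)<.005)].mean()),3)) for z in(.09,.1,.11,.12,.13,.14)])
r=.062;a=np.radians(72)
go(bp(c,y,r*np.cos(a),r*np.sin(a),.223),78.6);print(bp(c,y,r*np.cos(a),r*np.sin(a),.148))
E
```

```text
(np.float64(6.741862751873752), np.float64(0.9266970498853632), np.int64(728))
0.98 304 [0.17, 0.166, 0.182, 0.217, 0.225, 0.234]
[-4.61, 0.57, -0.21] [0.1, -0.02, 3.62]
[np.float64(0.4902547551035058), np.float64(-0.042723187173453234), 0.148]
```

Clamp open to about 0.65 rad, caddy unmoved. Next I'll go above the 72° arm with the fingers open 44 mm to cage it.

Emit:
{"op": "apply_moves", "data": {"plan": [[44, [-4.6, 0.57, -0.3], [0, 0, 3.6]], [44, [-4.6, 0.57, -0.3], [0, 0, 3.6]], [44, [-4.6, 0.57, -0.3], [0, 0, 3.6]], [44, [-4.6, 0.57, -0.3], [0, 0, 3.6]], [44, [-4.6, 0.57, -0.3], [0, 0, 3.6]]]}}

```text
time: 4.75
position: [0.4882, -0.0426, 0.2187]
ee_rot: [[0.197, 0.98, -0.002], [0.98, -0.197, 0.001], [0.0, -0.002, -1.0]]
contact_force: [-0.1, 0.7, -0.7]
width: 0.425
gripper_force: 0.0
```

Emit:
{"op": "apply_moves", "data": {"plan": [[44, [0, 0, 0], [0, 0, 0]], [44, [0, 0, 0], [0, 0, 0]]]}}

```text
time: 4.95
position: [0.4883, -0.0404, 0.2195]
ee_rot: [[0.193, 0.981, -0.0], [0.981, -0.193, 0.0], [0.0, -0.0, -1.0]]
contact_force: [0.2, 0.5, -0.1]
width: 0.497
gripper_force: 0.0
```

```bash
python3 - <<'E'
from h import *
c=(.478,-.1035);y=np.radians(6.6)
r=.062;a=np.radians(72)
go(bp(c,y,r*np.cos(a),r*np.sin(a),.149),78.6)
E
```

```text
[-0.06, 0.08, 2.35] [-0.0, -0.0, 0.06]
```

Emit:
{"op": "apply_moves", "data": {"plan": [[44, [-0.06, 0.08, 0.8], [0, 0, 0]], [44, [-0.06, 0.08, 1.6], [0, 0, 0]], [44, [-0.06, 0.08, 2.3], [0, 0, 0]], [24, [-0.06, 0.08, 2.3], [0, 0, 0]], [24, [-0.06, 0.08, 2.3], [0, 0, 0]]]}}

```text
time: 5.45
position: [0.4904, -0.0428, 0.151]
ee_rot: [[0.193, 0.981, -0.0], [0.981, -0.193, 0.0], [0.0, -0.0, -1.0]]
contact_force: [1.4, 0.8, 0.2]
width: 0.356
gripper_force: 0.0
```

```bash
python3 - <<'E'
from h import *
im=robot.get_image("side");save(im,"side2");cv2.imwrite("pics/side2c.png",cv2.resize(im["frame"][130:330,200:420,::-1],None,fx=3,fy=3)[:600])
c=(.478,-.1035);y=np.radians(6.6)
r=.062
print(robot.observe()["position"],robot.observe()["width"])
for d in (12,24,36,48,60,72,74):
    a=np.radians(72+d);go(bp(c,y,r*np.cos(a),r*np.sin(a),.15),78.6+d)
E
```

```text
[ 0.4909111  -0.04299057  0.15196178] 0.3102503486936495
[-0.04, -0.45, 0.06] [0.02, 0.0, -2.35]
[-0.17, -0.86, 0.06] [0.02, 0.0, -4.75]
[-0.38, -1.24, 0.06] [0.02, 0.0, -7.15]
[-0.67, -1.56, 0.06] [0.02, 0.01, -9.55]
[-1.02, -1.82, 0.06] [0.02, 0.01, -11.95]
[-1.41, -2.0, 0.06] [0.02, 0.01, -14.35]
[-1.48, -2.02, 0.06] [0.02, 0.01, -14.75]
```

View pics/side2c.png

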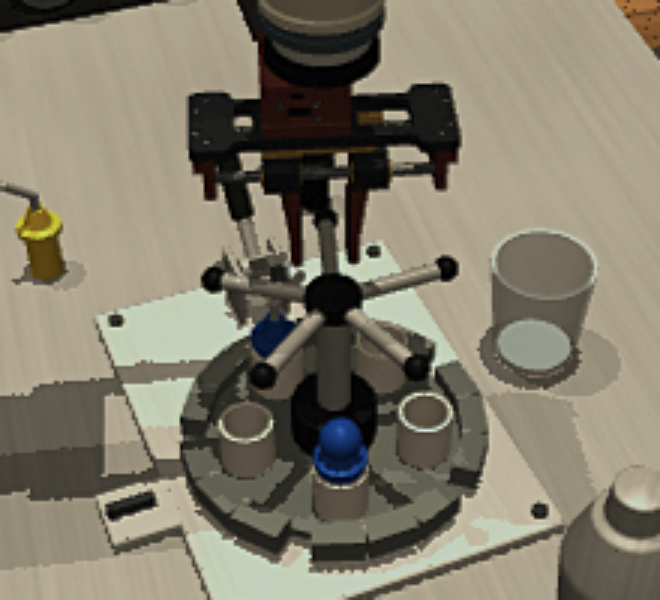

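The fingers straddle the arm at crop (325,230). I'll turn the caddy in arcs of 4° per row.

Emit:
{"op": "apply_moves", "data": {"plan": [[24, [0, -0.14, 0], [0, 0, -0.8]], [24, [-0.02, -0.29, 0], [0, 0, -1.6]], [24, [-0.045, -0.43, 0], [0, 0, -2.4]], [24, [-0.08, -0.57, 0], [0, 0, -3.2]], [24, [-0.125, -0.71, 0], [0, 0, -4]]]}}

```text
time: 6.0
position: [0.4704, -0.043, 0.1527]
ee_rot: [[-0.156, 0.988, 0.005], [0.988, 0.156, -0.001], [-0.001, 0.005, -1.0]]
contact_force: [3.8, -0.3, -1.3]
width: 0.273
gripper_force: 2.1
```

Emit:
{"op": "apply_moves", "data": {"plan": [[24, [0, -0.14, 0], [0, 0, -0.8]], [24, [-0.02, -0.29, 0], [0, 0, -1.6]], [24, [-0.045, -0.43, 0], [0, 0, -2.4]], [24, [-0.08, -0.57, 0], [0, 0, -3.2]], [24, [-0.125, -0.71, 0], [0, 0, -4]]]}}

```text
time: 6.5
position: [0.4494, -0.05, 0.1527]
ee_rot: [[-0.484, 0.875, 0.004], [0.875, 0.484, -0.001], [-0.003, 0.003, -1.0]]
contact_force: [1.0, -0.4, -0.3]
width: 0.27
gripper_force: 0.5
```

Emit:
{"op": "apply_moves", "data": {"plan": [[24, [0, -0.14, 0], [0, 0, -0.8]], [24, [-0.02, -0.29, 0], [0, 0, -1.6]], [24, [-0.045, -0.43, 0], [0, 0, -2.4]], [24, [-0.08, -0.57, 0], [0, 0, -3.2]], [24, [-0.125, -0.71, 0], [0, 0, -4]]]}}

```text
time: 7.0
position: [0.4321, -0.0639, 0.1527]
ee_rot: [[-0.754, 0.657, 0.003], [0.657, 0.754, -0.001], [-0.003, 0.001, -1.0]]
contact_force: [0.0, -0.7, -0.4]
width: 0.272
gripper_force: 0.4
```

```bash
python3 - <<'E'
from h import *
c=(.478,-.1035);y=np.radians(6.6);r=.062
for n in("side","top"): print(armfit(pts(robot.get_image(n))))
s=robot.observe();print(s["position"],s["contact_force"])
for d in (60,66,72):
    a=np.radians(72+d);go(bp(c,y,r*np.cos(a),r*np.sin(a),.15),78.6+d)
E
```

```text
(np.float64(0.8907856826140852), np.float64(0.8033163414156151), np.int64(750))
(np.float64(1.762576790217641), np.float64(0.9586970135480678), np.int64(365))
[ 0.43197902 -0.06421125  0.15262722] [-1.44401192 -1.28233553  0.96998938]
[0.05, 0.03, 0.09] [0.01, 0.04, 0.04]
[0.04, -0.18, 0.09] [0.0, 0.04, -1.16]
[0.01, -0.4, 0.09] [0.0, 0.04, -2.36]
```

Emit:
{"op": "apply_moves", "data": {"plan": [[24, [0, -0.14, 0], [0, 0, -0.8]], [24, [0, -0.28, 0], [0, 0, -1.6]], [24, [0.01, -0.4, 0], [0, 0, -2.36]], [24, [0.01, -0.4, 0], [0, 0, -2.36]], [24, [0.01, -0.4, 0], [0, 0, -2.36]]]}}

```text
time: 7.6
position: [0.4239, -0.0722, 0.1514]
ee_rot: [[-0.87, 0.493, 0.001], [0.493, 0.87, 0.0], [-0.001, 0.001, -1.0]]
contact_force: [-0.8, -0.3, -0.1]
width: 0.271
gripper_force: 0.0
```

Emit:
{"op": "apply_moves", "data": {"plan": [[24, [0, 0, 0], [0, 0, 0]], [44, [0, 0, 0], [0, 0, 0]], [44, [0, 0, 0], [0, 0, 0]], [44, [0, 0, -1.5], [0, 0, 0]], [44, [0, 0, -2.6], [0, 0, 0]]]}}

```text
time: 8.1
position: [0.423, -0.0722, 0.2293]
ee_rot: [[-0.871, 0.492, -0.002], [0.492, 0.871, 0.0], [0.002, -0.0, -1.0]]
contact_force: [-0.1, -0.0, 1.5]
width: 0.499
gripper_force: 0.0
```

```bash
python3 - <<'E'
from h import *
c=(.478,-.1035);y=np.radians(6.6)
im=robot.get_image("side");save(im,"side3");P=pts(im);print(armfit(P));print([ (np.round(d["position"],3),d["score"]) for d in robot.search_frame("pourer",im)])
m=robot.cut_out("clamp",im)[0]["mask"]
Q=P[m];b=(Q[:,:2]-c)@np.array([-np.sin(y),np.cos(y)]);print([(round(float(b[(abs(Q[:,2]-z)<.005)].mean()),3)) for z in(.12,.13,.14,.15)])
cv2.imwrite("pics/side3c.png",cv2.resize(im["frame"][130:330,200:420,::-1],None,fx=3,fy=3))
print(bp(c,y,-.068,0,.03));go(bp(c,y,0,.29,.228),96.6)
E
```

```text
(np.float64(7.297821154621472), np.float64(0.9272022954996592), np.int64(732))
[(array([0.295, 0.157, 0.054]), 0.66), (array([0.541, 0.186, 0.049]), 0.57), (array([ 0.412, -0.115,  0.086]), 0.53)]
[nan, nan, nan, nan]
[np.float64(0.410450651939173), np.float64(-0.11131572623351492), 0.03]
[3.63, 7.8, 0.1] [0.04, 0.04, 10.79]<stdin>:5: RuntimeWarning: Mean of empty slice.
  ret = ret.dtype.type(ret / rcount)
```

View pics/side3c.png

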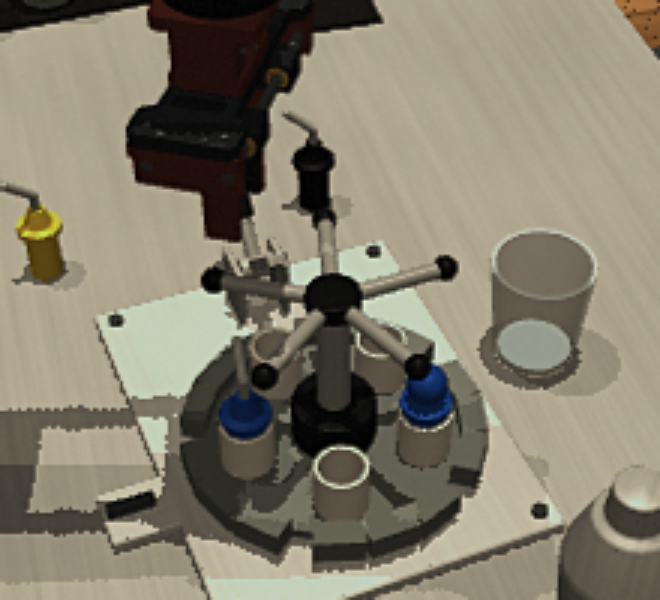

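Caddy is on the next click (about +72°). The pourer is in the front pocket at crop (245,410) and the stopper is standing. Next, go outside the handle.

Emit:
{"op": "apply_moves", "data": {"plan": [[0, [3.34, 7.4, 0], [0, 0, 10.8]], [0, [3.34, 7.4, 0], [0, 0, 10.8]], [0, [3.34, 7.4, 0], [0, 0, 10.8]], [0, [3.34, 7.4, 0], [0, 0, 10.8]], [0, [3.34, 7.4, 0], [0, 0, 10.8]]]}}

```text
time: 8.75
position: [0.4424, 0.1371, 0.227]
ee_rot: [[-0.412, 0.911, -0.002], [0.911, 0.412, -0.001], [0.0, -0.002, -1.0]]
contact_force: [0.6, 1.1, -0.6]
width: 0.082
gripper_force: 0.0
```

Emit:
{"op": "apply_moves", "data": {"plan": [[0, [0, 0, 0], [0, 0, 0]], [0, [0, 0, 0], [0, 0, 0]]]}}

```text
time: 8.95
position: [0.4424, 0.136, 0.2271]
ee_rot: [[-0.42, 0.907, -0.003], [0.907, 0.42, -0.001], [0.0, -0.003, -1.0]]
contact_force: [-0.4, -0.7, 0.2]
width: 0.008
gripper_force: 0.0
```

```bash
python3 - <<'E'
from h import *
c=(.478,-.1035);y=np.radians(6.6)
go(bp(c,y,0,.275,.228),96.6);go(bp(c,y,0,.275,.128),96.6)
im=robot.get_image("side");P=pts(im);b=(P[...,:2]-c)@np.array([-np.sin(y),np.cos(y)]);a=(P[...,:2]-c)@np.array([np.cos(y),np.sin(y)])
k=(abs(a)<.02)&(b>.16)&(b<.3)&(P[...,2]<.18)
print([(z,np.round(np.percentile(b[k&(abs(P[...,2]-z)<.005)],[5,50,95]),3).tolist()) for z in(.1,.11,.12,.13,.14,.15) if (k&(abs(P[...,2]-z)<.005)).any()])
E
```

```text
[0.96, 0.59, -0.03] [-0.03, 0.0, 3.65]
[0.96, 0.6, 3.3] [-0.03, 0.0, 3.65]
[(0.1, [0.192, 0.198, 0.208]), (0.11, [0.202, 0.208, 0.215]), (0.12, [0.209, 0.217, 0.225]), (0.13, [0.22, 0.227, 0.234]), (0.14, [0.23, 0.235, 0.243]), (0.15, [0.231, 0.233, 0.237])]
```

Emit:
{"op": "apply_moves", "data": {"plan": [[0, [0.96, 0.6, 0], [0, 0, 3.65]], [0, [0.96, 0.6, 0], [0, 0, 3.65]], [0, [0.96, 0.6, 0], [0, 0, 3.65]], [0, [0.96, 0.6, 1.6], [0, 0, 3.65]], [0, [0.96, 0.6, 3.2], [0, 0, 3.65]]]}}

```text
time: 9.5
position: [0.4485, 0.168, 0.1331]
ee_rot: [[-0.113, 0.994, 0.004], [0.994, 0.113, 0.001], [0.0, 0.005, -1.0]]
contact_force: [0.9, 0.5, -0.7]
width: 0.007
gripper_force: 0.0
```

Emit:
{"op": "apply_moves", "data": {"plan": [[0, [0, 0, 0], [0, 0, 0]], [0, [0, 0, 0], [0, 0, 0]]]}}

```text
time: 9.7
position: [0.447, 0.1681, 0.133]
ee_rot: [[-0.112, 0.994, -0.001], [0.994, 0.112, -0.001], [-0.0, -0.001, -1.0]]
contact_force: [-0.6, 0.4, 1.2]
width: 0.006
gripper_force: 0.0
```

```bash
python3 - <<'E'
from h import *
c=(.478,-.1035);y=np.radians(6.6)
go(bp(c,y,0,.275,.13),96.6);go(bp(c,y,0,.19,.13),96.6)
E
```

```text
[0.06, -0.01, 0.1] [-0.02, 0.01, -0.04]
[-2.78, -0.01, 0.1] [-0.02, 0.01, -0.04]
```

Emit:
{"op": "apply_moves", "data": {"plan": [[0, [-0.5, 0, 0.1], [0, 0, 0]], [0, [-1, 0, 0.1], [0, 0, 0]], [0, [-1.5, 0, 0.1], [0, 0, 0]], [0, [-2, 0, 0.1], [0, 0, 0]], [0, [-2.4, 0, 0.1], [0, 0, 0]]]}}

```text
time: 10.2
position: [0.4577, 0.0975, 0.1354]
ee_rot: [[-0.113, 0.994, 0.009], [0.994, 0.113, 0.002], [0.001, 0.009, -1.0]]
contact_force: [1.0, 1.5, 2.2]
width: 0.005
gripper_force: 1.1
```

Emit:
{"op": "apply_moves", "data": {"plan": [[0, [-0.1, 0, 0], [0, 0, 0]], [0, [-0.2, 0, 0], [0, 0, 0]], [0, [-0.3, 0, 0], [0, 0, 0]], [0, [-0.37, 0, 0], [0, 0, 0]], [0, [-0.37, 0, 0], [0, 0, 0]]]}}

```text
time: 10.7
position: [0.4563, 0.0864, 0.1293]
ee_rot: [[-0.111, 0.994, -0.001], [0.994, 0.111, -0.0], [-0.0, -0.001, -1.0]]
contact_force: [0.5, 1.0, 0.5]
width: 0.008
gripper_force: 0.2
```

Emit:
{"op": "apply_moves", "data": {"plan": [[0, [-0.05, 0, 0], [0, 0, 0]], [0, [-0.1, 0, 0], [0, 0, 0]], [0, [-0.15, 0, 0], [0, 0, 0]], [0, [-0.15, 0, 0], [0, 0, 0]]]}}

```text
time: 11.1
position: [0.4564, 0.0852, 0.1295]
ee_rot: [[-0.114, 0.993, -0.001], [0.993, 0.114, 0.006], [0.006, -0.001, -1.0]]
contact_force: [-0.8, 12.4, 0.5]
width: 0.008
gripper_force: 6.4
```

```bash
cat > cl.py <<'E'
from h import *
c=(.478,-.1035);y=np.radians(6.6)
im=robot.get_image("side");save(im,"x");P=pts(im);b=(P[...,:2]-c)@np.array([-np.sin(y),np.cos(y)]);a=(P[...,:2]-c)@np.array([np.cos(y),np.sin(y)])
k=(abs(a)<.02)&(b>.14)&(b<.3)&(P[...,2]<.18)
print([(z,np.round(np.percentile(b[k&(abs(P[...,2]-z)<.005)],[5,50,95]),3).tolist()) for z in(.1,.11,.12,.13,.14,.15,.16) if (k&(abs(P[...,2]-z)<.005)).any()]);print(armfit(P),robot.observe()["position"],robot.observe()["contact_force"])
E
python3 cl.py
```

```text
[(0.1, [0.16, 0.161, 0.165]), (0.11, [0.158, 0.161, 0.169]), (0.12, [0.157, 0.161, 0.169]), (0.13, [0.157, 0.162, 0.185]), (0.14, [0.157, 0.162, 0.196]), (0.15, [0.158, 0.162, 0.19]), (0.16, [0.158, 0.162, 0.187])]
(np.float64(7.298821714814297), np.float64(0.9285284056979295), np.int64(731)) [0.45644285 0.08525186 0.12948789] [-0.98019198 13.26359438  1.19672148]
```

The handle is upright and meets a firm stop at 12 N. Back off.

Emit:
{"op": "apply_moves", "data": {"plan": [[0, [0, 0, 0], [0, 0, 0]], [0, [0, 0, 0], [0, 0, 0]], [0, [0.6, 0, 0], [0, 0, 0]], [0, [1.2, 0, -0.5], [0, 0, 0]], [0, [1.5, 0, -2], [0, 0, 0]]]}}

```text
time: 11.65
position: [0.4495, 0.1272, 0.185]
ee_rot: [[-0.112, 0.994, -0.01], [0.994, 0.112, -0.003], [-0.001, -0.01, -1.0]]
contact_force: [1.3, 0.3, 0.2]
width: 0.004
gripper_force: 0.0
```

Emit:
{"op": "apply_moves", "data": {"plan": [[0, [1, 0, -1.5], [0, 0, 0]], [0, [2.5, 0, -2], [0, 0, 0]], [0, [2.5, 0, -2], [0, 0, 0]], [0, [2.5, 0, -2], [0, 0, 0]]]}}

```text
time: 12.05
position: [0.4435, 0.2018, 0.2493]
ee_rot: [[-0.113, 0.994, -0.0], [0.994, 0.113, -0.001], [-0.001, -0.0, -1.0]]
contact_force: [0.6, -0.3, -0.0]
width: 0.01
gripper_force: 0.0
```

```bash
python3 cl.py; python3 - <<'E'
import cv2
f=cv2.imread("pics/x.png");cv2.imwrite("pics/side4c.png",cv2.resize(f[130:330,200:420],None,fx=3,fy=3))
E
```

```text
[(0.1, [0.159, 0.161, 0.166]), (0.11, [0.157, 0.161, 0.168]), (0.12, [0.157, 0.161, 0.169]), (0.13, [0.158, 0.16, 0.166]), (0.14, [0.157, 0.16, 0.166]), (0.15, [0.157, 0.16, 0.165]), (0.16, [0.158, 0.161, 0.167])]
(np.float64(7.259167575798159), np.float64(0.9288852721099391), np.int64(731)) [0.44346414 0.20094681 0.24851039] [ 0.54365334  0.69148461 -1.21766813]
```

View pics/side4c.png

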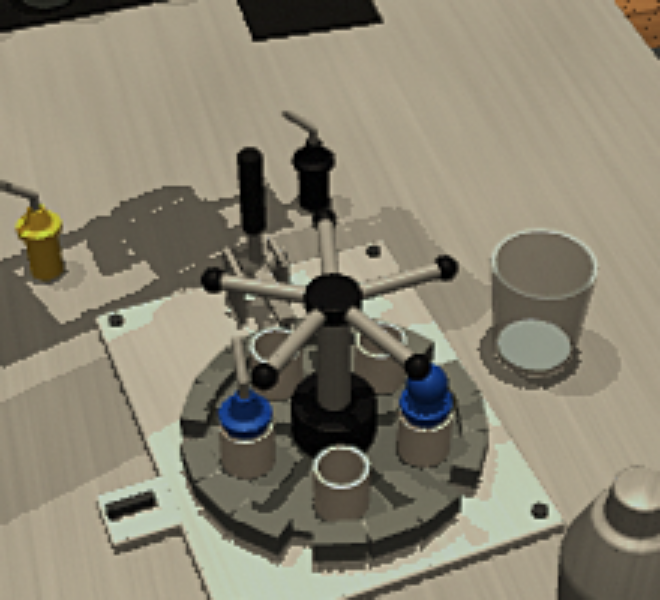

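The handle is upright at crop (252,190), the pourer is at the front at (245,410), the stopper is standing at (427,390), and the robot is clear.

```bash
python3 -c "
from station import robot
print(robot.job_done())"
```

```text
the job is handed in; nothing more can be done
None
```

I handed the job in: the clamp was opened, the caddy turned one click (+72°) so the bent-spout pourer stands at the front, and the clamp was pushed upright to its stop. In the last picture both blue pieces stood in their pockets and the arm was clear, but no verdict came back.

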